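# Index the domino carrier and clear the sorter's catch tray

## Robot

A 7-joint arm with a two-finger parallel gripper is mounted at the origin on the work surface. World frame = base frame: x ahead of the robot, y to its left, z up, the work surface at z = 0. Lengths are in m, angles in rad, forces in N, time in s.
With the tool pointing down it reaches from about 0.425 to 0.925 m from the base axis. Payload 6.8 kg.
Tool frame: the origin (TCP) lies at the very end of the fingers, on their centre line; the grasp point (between the pads) lies 19 mm behind it (grip_point_offset is the distance from the TCP to the grasp point, in m); z points along the fingers, y is the line along which they close (so a half turn about z gives the same grasp; the last joint's range is limited). The gripper opens to 85 mm and grips with 20 to 120 N. Pads are 22 mm wide; open, the fingers measure 114 mm over their backs; the gripper's body (76 mm by 85 mm) begins 54 mm behind the grasp point. The pads swing forward as they close: fully open they stand 13 mm farther back than shut.
Start: joints at [1.042, 0.477, 0.022, 1.555, -0.011, 1.109, -0.083], TCP at [0.276, -0.616, 0.201] pointing down, gripper open.
Joint ranges: [-2.96, 2.96], [-0.34, 2.1], [-1.41, 1.46], [0.24, 2.44], [-1.37, 4.51], [0.17, 1.92], [-2.96, 2.96]. Speed limits (rad/s): [2.39, 2.39, 3.14, 3.14, 3.14, 3.14, 3.14].

## Interface

Orientations are given as a unit quaternion [w, x, y, z].
In Python, from station import * gives the robot as it stands.
- The arm moves only by the tool carry_out, never from a script. Its argument "rows" is text: rows parted by semicolons, each of 4 numbers parted by spaces: the shift along the world's x, y, z in mm, then the turn about the world's z in degrees. In form: dx dy dz yaw; .... A call has 1 to 10 rows; each row shifts and turns the commanded pose from where the row before left it; what a row does not reach is not made up. A row lasts 1/8 s, in which the tool goes at most 62.5 mm and 10.7 degrees, less where a joint would pass 70% of its speed; a pose out of reach is approached as far as the arm can. A call is refused whole if a number of a shift passes 62.5 or a number of a turn 10.7, either way. A call with a gripper value outside its range is refused whole. "claw" is the finger opening in mm, from 0 to 85.4, set as the call begins (left out, the last holds). The fingers move at their own pace and stop on an object; "force" is the grip in N (left out, the last holds). Time passes only in rows, so rows that do not move let the fingers close. It gives the time, the measured TCP pose, the force, the opening and the grip force at its end, in the units of the state.
- get_obs(): the state, without advancing time (a new reading comes with each control period).
- read_camera(name): name is "side" or "top"; returns a dict with "img" (480x640x3 uint8, blue, green, red), "fov_y" (degrees; the focal length in pixels is half the picture's height over the tangent of half this angle, whatever the lens; pixels are square), "cx", "cy" (the principal point, pixels), "distortion" ([k1, k2, p1, p2, k3] as OpenCV has them; the pictures are not rectified), "world_to_cam" (4x4, takes a point from world to camera coordinates). Camera axes: x right, y up, looking along -z (the intrinsics and any distortion apply to the point x, -y, -z); pixel columns grow to the right and rows downward; lengths in m; the calibration is good to about 2 mm. A picture is of the moment at which its call begins. There is no depth.
- hand_in(): hands the job in; it is judged then, once.
Trained networks look in the newest picture that a camera, given by its name, has taken for a name from the list of things; names that differ only in an ending like _2 or _b are one class to them, and where a whole thing is asked for, a point or a joint stands for the part that bears it (a point fixed in the world has none). Each returns a list of dicts, best first, with "confidence" (0 to 1); they miss things now and then, are a little off and sometimes report something else, mostly with a low value. They report only what shows in the picture. A call takes as long as a camera call. They do not tell look-alikes from the thing itself.
- recognise(camera, thing): "centre" ([column, row] in pixels, amid what is visible of it).
- outline_of(camera, thing): "pixels" (480x640 bool, what is visible of it) and "centre" ([column, row] in pixels, amid what is visible of it).
- place_of(camera, thing): "centre" ([column, row] in pixels: a listed point, or the origin of a listed thing).
The state is a dict: "t": time; "q": joint angles; "joint_vel": joint speeds; "joint_torque": joint torques, N m; "eef_pos": TCP position; "tool_rot": TCP orientation; "contact_force": force on the tool from outside, world axes, zero at the start; "torque": the same for the moment, N m; "gripper_width": opening from 0.0 (shut) to 1.0 (fully open); "grasp_force": force on a finger pad.
Only numpy, scipy, OpenCV 4.12 (cv2) and the standard library are available. Lean on these libraries where they do the work, as an engineer would, in place of code of your own. Each camera call takes 0.05 s, during which the arm holds its last target. There are 200 camera calls.

## Task

Push the empty carrier along its rail until it clicks into the loading station (the first detent), then gently move every domino lying in the sorter's catch tray into the carrier's bin, never letting the fingers press on a domino with more than 80 N in all (both fingers together, so under 40 N a side). With all of them in the bin, push the carrier on without jerking it (never faster than 0.4 m/s) until it clicks into the delivery station, the second and last detent, and leave it resting there with every domino still in the bin, no other thing shifted and the standing dominoes still standing.

Things in the scene. Friction and masses are not known exactly. Their poses are not given: they have to be found in the camera images.
- carrier (a joint): carrier along its rail, m: 0 at the parking end, growing to the robot's right (the rail's -y); 0.170 = seated in the loading detent, 0.400 = delivery detent, 0.435 = end stop. Sprung-ball detents: a firm push (10 to 15 N) takes it over a bump that begins 12 mm before the station and crests 6 mm before it, then it drops in; elsewhere it slides with about 1 N of friction
- carrier_in (a point): centre of the inner floor of the red open bin on the carrier; axes as the rail's (y along the rail). Bin inside 132 (x) x 142 (y) mm, 51 mm deep, walls 4 mm; rim 97 mm and underside 42 mm above the table. It can be pushed with closed fingertips on the outside of an end wall
- station_load (a point): fixed point on the rail where carrier_in is when the carrier is seated in the loading detent (first detent, marked by a dark cross-plate with a white line that the carrier's white pointer meets); 46 mm above the table
- station_deliver (a point): the same for the delivery detent (second cross-plate, 230 mm further along the rail, to the robot's right); 46 mm above the table
- tray_floor (a point): centre of the inner floor of the sorter's aluminium catch tray, 40 mm above the table; tray inside 104 (its x) x 450 (its y) mm, with a rim 4 mm thick and 7 mm high (half as high as a lying domino); the sorter's 270 mm tall white body stands 290 mm from this point on the tray's +y side
- domino0: a green plastic event domino, 60 (its x) x 30 (its y) x 14 (its z) mm, 18 to 36 g, origin at its centre; it lies flat in the sorter's catch tray (absent in some starts: then None)
- domino1: a green plastic event domino, 60 (its x) x 30 (its y) x 14 (its z) mm, 18 to 36 g, origin at its centre; it lies flat in the sorter's catch tray (absent in some starts: then None)
- domino2: a green plastic event domino, 60 (its x) x 30 (its y) x 14 (its z) mm, 18 to 36 g, origin at its centre; it lies flat in the sorter's catch tray (absent in some starts: then None)
- domino3: a green plastic event domino, 60 (its x) x 30 (its y) x 14 (its z) mm, 18 to 36 g, origin at its centre; it lies flat in the sorter's catch tray (absent in some starts: then None)
- domino4: a green plastic event domino, 60 (its x) x 30 (its y) x 14 (its z) mm, 18 to 36 g, origin at its centre; it lies flat in the sorter's catch tray (absent in some starts: then None)
- domino5: a green plastic event domino, 60 (its x) x 30 (its y) x 14 (its z) mm, 18 to 36 g, origin at its centre; it lies flat in the sorter's catch tray (absent in some starts: then None)
- standing0: a domino of the same size standing on end (60 mm tall, 14 x 30 mm) in a short row near the delivery end, origin at its centre, z up; a bystander, leave it standing
- standing1: a domino of the same size standing on end (60 mm tall, 14 x 30 mm) in a short row near the delivery end, origin at its centre, z up; a bystander, leave it standing
- standing2: a domino of the same size standing on end (60 mm tall, 14 x 30 mm) in a short row near the delivery end, origin at its centre, z up; a bystander, leave it standing
- tweezers: steel tweezers 150 mm long lying on the table; bystander
- tape: roll of yellow tape, 92 mm across, 24 mm high, flat on the table; bystander
- mug: white mug, 80 mm across, 90 mm high; bystander
- level: yellow spirit level 160 x 22 x 40 mm; bystander
Mind the look-alikes: they are no part of the job. What is shaped like the domino1 but pink is not meant.

How it is judged:
On the way, in this order (a step that is already met when the one before it is completed fails the run):
1. the carrier rests in the loading detent (within 4 mm) with no domino in it (value of joint carrier between 0.166 and 0.174 m and velocity of joint carrier between -0.01 and 0.01 m/s and not (x of domino0 in the frame of carrier_in between -0.068 and 0.068 m and y of domino0 in the frame of carrier_in between -0.073 and 0.073 m and z of domino0 in the frame of carrier_in between -0.005 and 0.048 m) and not (x of domino1 in the frame of carrier_in between -0.068 and 0.068 m and y of domino1 in the frame of carrier_in between -0.073 and 0.073 m and z of domino1 in the frame of carrier_in between -0.005 and 0.048 m) and not (x of domino2 in the frame of carrier_in between -0.068 and 0.068 m and y of domino2 in the frame of carrier_in between -0.073 and 0.073 m and z of domino2 in the frame of carrier_in between -0.005 and 0.048 m) and not (x of domino3 in the frame of carrier_in between -0.068 and 0.068 m and y of domino3 in the frame of carrier_in between -0.073 and 0.073 m and z of domino3 in the frame of carrier_in between -0.005 and 0.048 m) and not (x of domino4 in the frame of carrier_in between -0.068 and 0.068 m and y of domino4 in the frame of carrier_in between -0.073 and 0.073 m and z of domino4 in the frame of carrier_in between -0.005 and 0.048 m) and not (x of domino5 in the frame of carrier_in between -0.068 and 0.068 m and y of domino5 in the frame of carrier_in between -0.073 and 0.073 m and z of domino5 in the frame of carrier_in between -0.005 and 0.048 m)), for 0.3 s.
2. every domino lies in the bin while the carrier is in the loading detent (value of joint carrier between 0.166 and 0.174 m and velocity of joint carrier between -0.01 and 0.01 m/s and x of domino0 in the frame of carrier_in between -0.068 and 0.068 m and y of domino0 in the frame of carrier_in between -0.073 and 0.073 m and z of domino0 in the frame of carrier_in between -0.005 and 0.048 m and x of domino1 in the frame of carrier_in between -0.068 and 0.068 m and y of domino1 in the frame of carrier_in between -0.073 and 0.073 m and z of domino1 in the frame of carrier_in between -0.005 and 0.048 m and x of domino2 in the frame of carrier_in between -0.068 and 0.068 m and y of domino2 in the frame of carrier_in between -0.073 and 0.073 m and z of domino2 in the frame of carrier_in between -0.005 and 0.048 m and x of domino3 in the frame of carrier_in between -0.068 and 0.068 m and y of domino3 in the frame of carrier_in between -0.073 and 0.073 m and z of domino3 in the frame of carrier_in between -0.005 and 0.048 m and x of domino4 in the frame of carrier_in between -0.068 and 0.068 m and y of domino4 in the frame of carrier_in between -0.073 and 0.073 m and z of domino4 in the frame of carrier_in between -0.005 and 0.048 m and x of domino5 in the frame of carrier_in between -0.068 and 0.068 m and y of domino5 in the frame of carrier_in between -0.073 and 0.073 m and z of domino5 in the frame of carrier_in between -0.005 and 0.048 m and linear speed of each of domino0, domino1, domino2, domino3, domino4, domino5 below 0.05 m/s), for 0.3 s.
3. the carrier rests in the delivery detent (within 4 mm) with every domino in the bin (value of joint carrier between 0.396 and 0.404 m and velocity of joint carrier between -0.01 and 0.01 m/s and x of domino0 in the frame of carrier_in between -0.068 and 0.068 m and y of domino0 in the frame of carrier_in between -0.073 and 0.073 m and z of domino0 in the frame of carrier_in between -0.005 and 0.048 m and x of domino1 in the frame of carrier_in between -0.068 and 0.068 m and y of domino1 in the frame of carrier_in between -0.073 and 0.073 m and z of domino1 in the frame of carrier_in between -0.005 and 0.048 m and x of domino2 in the frame of carrier_in between -0.068 and 0.068 m and y of domino2 in the frame of carrier_in between -0.073 and 0.073 m and z of domino2 in the frame of carrier_in between -0.005 and 0.048 m and x of domino3 in the frame of carrier_in between -0.068 and 0.068 m and y of domino3 in the frame of carrier_in between -0.073 and 0.073 m and z of domino3 in the frame of carrier_in between -0.005 and 0.048 m and x of domino4 in the frame of carrier_in between -0.068 and 0.068 m and y of domino4 in the frame of carrier_in between -0.073 and 0.073 m and z of domino4 in the frame of carrier_in between -0.005 and 0.048 m and x of domino5 in the frame of carrier_in between -0.068 and 0.068 m and y of domino5 in the frame of carrier_in between -0.073 and 0.073 m and z of domino5 in the frame of carrier_in between -0.005 and 0.048 m), for 0.3 s.
At the end, for the whole second after the job is handed in: The carrier rests in the delivery detent (0.400 m within 4 mm) and every domino present lies still inside the bin, its centre between the walls and below the rim (all of step 3 and linear speed of each of domino0, domino1, domino2, domino3, domino4, domino5 below 0.05 m/s); the robot touches nothing.
It fails at once if the fingers press on a domino with more than 80 N in all (contact force between the fingers and domino0 above 80 N or contact force between the fingers and domino1 above 80 N or contact force between the fingers and domino2 above 80 N or contact force between the fingers and domino3 above 80 N or contact force between the fingers and domino4 above 80 N or contact force between the fingers and domino5 above 80 N).
It fails at once if the carrier runs faster than 0.4 m/s (velocity of joint carrier above 0.4 m/s or velocity of joint carrier below -0.4 m/s).
It fails at once if a standing domino leans over or a bystander is shifted by more than 30 mm (angle between any of standing0, standing1, standing2's own z axis and vertical above 0.4 rad or distance of any of standing0, standing1, standing2, tweezers, tape, mug, level from where it was at the start of the episode above 0.03 m).
Of domino0, domino1, domino2, domino3, domino4, domino5 only 4 to 6 are there at a start; the rules pass over those that are not, and their reading is None.
At some moment in a run one of domino0, domino1, domino2, domino3, domino4, domino5 may be knocked a few centimetres aside while the robot is not near it.
Once in a run the grip may slacken for a moment while it holds something.
It also fails if it takes over 210 s, if anything falls off the work surface, if the arm or the gripper's body presses on something with over 40 N, if the wrist force passes 120 N, or if a joint passes its speed limit or range.

## Working session

There is one attempt and no reset: what is moved stays moved. The work goes in short steps, Python scripts to look and compute and a tool call to move; the robot and the scene stay as the last step left them, time stands still between calls to the robot, and variables do not carry over. Pictures are saved under pics/ and viewed, at most 14 in all, crops included, and the job is handed in when it is done.

Besides the shell and the picture viewer there is one more tool, called after ">>>" by a JSON object that holds its "method" and its "body", one argument or row to a line. carry_out: Moves the arm, as the interface text tells. Its arguments: {"type":"object","properties":{"rows":{"type":"string"},"claw":{"type":"number"},"force":{"type":"number"}},"required":["rows"]}

```bash
ls; mkdir -p pics; cat > h.py <<'E'
from station import *
import numpy as np, cv2
def K(c):
    f=240/np.tan(np.radians(c["fov_y"])/2)
    return np.array([[f,0,c["cx"]],[0,f,c["cy"]],[0,0,1.]])
def ray(c,px):
    u=cv2.undistortPoints(np.array([[px]],float),K(c),np.array(c["distortion"],float))[0,0]
    W=np.array(c["world_to_cam"]);R,t=W[:3,:3],W[:3,3]
    return -R.T@t, R.T@np.array([u[0],-u[1],-1.])
def at_z(c,px,z):
    o,d=ray(c,px); return o+d*(z-o[2])/d[2]
def tri(a,pa,b,pb):
    o1,d1=ray(a,pa);o2,d2=ray(b,pb)
    s=np.linalg.lstsq(np.c_[d1,-d2],o2-o1,rcond=None)[0]
    p,q=o1+d1*s[0],o2+d2*s[1]
    return (p+q)/2,np.linalg.norm(p-q)
def proj(c,P):
    W=np.array(c["world_to_cam"]);p=W[:3,:3]@np.array(P,float)+W[:3,3]
    return cv2.projectPoints(np.array([[p[0],-p[1],-p[2]]]),np.zeros(3),np.zeros(3),K(c),np.array(c["distortion"],float))[0].ravel()
E
python3 - <<'E'
from h import *
np.set_printoptions(precision=3,suppress=True)
o=get_obs();print(o)
C={n:read_camera(n) for n in("top","side")}
for n,c in C.items():
    cv2.imwrite(f"pics/{n}0.png",c["img"]); print(n,c["fov_y"],ray(c,(320,240)))
for th in["carrier_in","station_load","station_deliver","tray_floor","domino0","standing0","mug","level","tape","tweezers"]:
    for n in C:
        r=place_of(n,th);print(th,n,[(np.round(x["centre"]),round(x["confidence"],2)) for x in r])
E
```

```text
pics
{'t': 0.0, 'q': array([ 1.042,  0.478,  0.022,  1.556, -0.012,  1.109, -0.083]), 'joint_vel': array([-0.001,  0.001, -0.   ,  0.001, -0.   , -0.001, -0.   ]), 'joint_torque': array([ -0.001, -59.645,   1.608, -28.12 ,   0.012,   0.009,   0.   ]), 'eef_pos': array([ 0.275, -0.616,  0.2  ]), 'tool_rot': array([-0.001,  0.978,  0.209, -0.   ]), 'contact_force': array([-0.527, -0.084,  0.911]), 'torque': array([ 0.009,  0.056, -0.029]), 'grasp_force': 0.0, 'gripper_width': 1.0016601202149655}
top 54.92865101645064 (array([ 0.438, -0.014,  1.099]), array([ 0.137,  0.036, -0.99 ]))
side 56.56529844279989 (array([0.034, 0.555, 0.781]), array([ 0.516, -0.539, -0.666]))
carrier_in top [(array([281., 211.]), 0.67), (array([266., 294.]), 0.57), (array([366., 214.]), 0.51)]
carrier_in side [(array([308., 319.]), 0.74)]
station_load top [(array([306., 295.]), 0.87)]
station_load side [(array([338., 292.]), 0.72)]
station_deliver top [(array([406., 293.]), 0.8)]
station_deliver side [(array([402., 244.]), 0.79), (array([322., 222.]), 0.17)]
tray_floor top [(array([322., 213.]), 0.74)]
tray_fl
[... 295 characters left out ...]
(array([287., 250.]), 0.85), (array([259., 260.]), 0.73), (array([244., 280.]), 0.71), (array([214., 250.]), 0.71), (array([321., 221.]), 0.69)]
standing0 top [(array([452., 219.]), 0.72), (array([452., 228.]), 0.54), (array([450., 200.]), 0.46)]
standing0 side [(array([380., 204.]), 0.78), (array([372., 200.]), 0.6)]
mug top [(array([159., 276.]), 0.83)]
mug side [(array([192., 399.]), 0.94)]
level top [(array([506., 343.]), 0.93)]
level side [(array([484., 237.]), 0.9), (array([237., 446.]), 0.35)]
tape top [(array([510., 266.]), 0.82)]
tape side [(array([431., 203.]), 0.64)]
tweezers top [(array([156., 335.]), 0.66)]
tweezers side [(array([238., 446.]), 0.76), (array([297., 245.]), 0.73)]
```

View pics/top0.png

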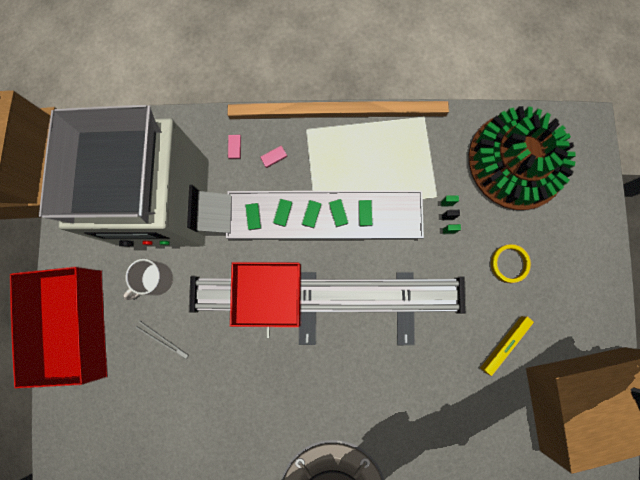

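View pics/side0.png

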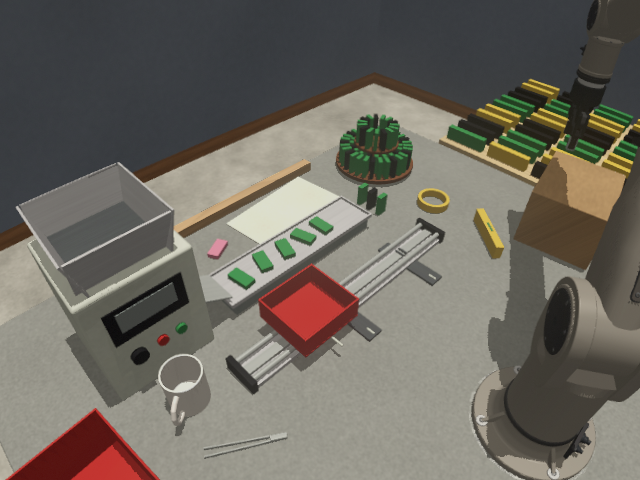

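The top view shows five green dominoes in the tray at about (253,216), (283,212), (311,214), (338,212) and (365,213). The pink look-alikes lie outside it at (234,146) and (274,156). The green standing row is at (452,200–229), there is a green domino cake at (522,155), and a second, larger red box sits at (58,325). The carrier bin is at (266,294), with the rail crossings at x≈307 and 405. I choose the five green ones in the tray.

```bash
cat >> h.py <<'E'
def greens(c,lo=40,box=None):
    hsv=cv2.cvtColor(c["img"],cv2.COLOR_BGR2HSV)
    m=cv2.inRange(hsv,(45,90,40),(80,255,255))
    if box is not None:
        b=np.zeros_like(m);cv2.fillPoly(b,[np.array(box,np.int32)],255);m&=b
    out=[]
    for k in cv2.findContours(m,cv2.RETR_EXTERNAL,cv2.CHAIN_APPROX_NONE)[0]:
        if cv2.contourArea(k)>lo: out.append(k[:,0,:].astype(float))
    return out
def dom(c,k,z):
    P=np.array([at_z(c,p,z)[:2] for p in k],np.float32)
    (x,y),(w,h),a=cv2.minAreaRect(P*1000)
    if w<h: a+=90; w,h=h,w
    return x,y,w,h,(a+90)%180-90   # a: direction of the long axis, deg from world x
E
python3 - <<'E'
from h import *
np.set_printoptions(precision=4,suppress=True)
t=read_camera("top");s=read_camera("side")
print("dominoes top (z=.054):")
T=[dom(t,k,.054) for k in greens(t,box=[(225,185),(425,185),(425,242),(225,242)])]
for d in sorted(T,key=lambda d:-d[1]):print(np.round(d,1))
S=[dom(s,k,.052) for k in greens(s,box=[(200,260),(360,195),(385,215),(230,305)])]
print("side");
for d in sorted(S,key=lambda d:-d[1]):print(np.round(d,1))
for n,a,b in[("load",(306,295),(338,292)),("deliver",(406,293),(402,244)),("carrier",(266,294),(308,319)),("tray",(322,213),(292,242)),("mug",(159,276),(192,399)),("dom2",(311,214),(285,248)),("cen dom-nw",(308,212),(287,250))]:
    print(n,*tri(t,a,s,b))
for n,p in [("railL",(195,294)),("railR",(461,294)),("st1",(452,229)),("mughi",(143,277))]:print(n,at_z(t,p,.06))
big=cv2.resize(t["img"][180:335,185:475],None,fx=2.7,fy=2.7,interpolation=2);cv2.imwrite("pics/crop.png",big)
E
```

```text
dominoes top (z=.054):
[640.6 179.7  59.4  28.9   7.6]
[648.7 110.4  59.1  28.8 -15.9]
[644.7  43.5  59.2  28.3 -17.5]
[646.4 -18.   59.2  28.5  17.4]
[645.5 -80.3  58.9  27.7  -1. ]
side
[634.8 182.4  63.1  32.2   7.2]
[645.5 112.   59.4  29.2 -16.3]
[641.   44.3  58.5  28.2 -17.7]
[642.6 -18.   58.3  28.1  15.8]
[642.1 -80.4  57.8  28.1   1.1]
load [0.4566 0.0554 0.0465] 0.0031319883769841774
deliver [ 0.4566 -0.1732  0.044 ] 0.00914532877020505
carrier [0.4584 0.1477 0.0328] 0.006150814141155216
tray [0.645  0.0181 0.0494] 0.0027472391594908557
mug [ 0.5032  0.4223 -0.0166] 0.007591970907710055
dom2 [0.6431 0.0435 0.0472] 0.003451535037736461
cen dom-nw [0.6429 0.0463 0.0446] 0.017204973470894877
railL [0.4603 0.3084 0.06  ]
railR [ 0.456  -0.2924  0.06  ]
st1 [ 0.6039 -0.2784  0.06  ]
mughi [0.4989 0.4335 0.06  ]
```

View pics/crop.png

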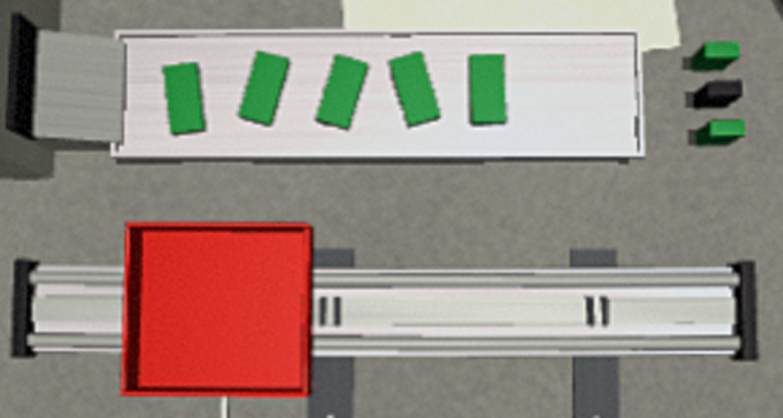

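The crop confirms five green dominoes and an empty carrier at about q≈0.075. Heights match the text to within the calibration. First I swing to the left of the carrier with the claw shut.

>>> {"method": "carry_out", "body": {
  "rows": "38 50 10 -4;38 50 10 -4;38 50 0 -4;38 50 0 -4;38 50 0 -4;35 50 0 -4;0 50 0 0;0 55 0 0;0 55 0 0;0 55 0 0",
  "claw": 0,
  "force": 25
}}

```text
t: 2.45
eef_pos: [0.4988, -0.1018, 0.2209]
tool_rot: [0.0, 1.0, 0.001, 0.0]
contact_force: [1.1, 0.6, 0.8]
gripper_width: -0.001
grasp_force: 0.0
```

```bash
python3 - <<'E'
from h import *
np.set_printoptions(precision=4,suppress=True)
t=read_camera("top");o=get_obs();print(o["eef_pos"],o["tool_rot"],o["contact_force"],o["q"])
m=cv2.inRange(cv2.cvtColor(t["img"],cv2.COLOR_BGR2HSV),(0,120,60),(8,255,255))
m[:,:190]=0;m[:240]=0
k=max(cv2.findContours(m,0,2)[0],key=cv2.contourArea)[:,0,:].astype(float)
P=np.array([at_z(t,p,.097) for p in k]);print(P.min(0),P.max(0))
E
```

```text
[ 0.499 -0.093  0.221] [-0.002   1.      0.0056  0.0003] [-0.6347  6.7887 -0.9504] [ 0.2083  0.1892 -0.164   1.9169  0.031   1.0379 -1.5282]
[0.3906 0.0659 0.097 ] [0.5295 0.2199 0.097 ]
```

>>> {"method": "carry_out", "body": {
  "rows": "0 55 0 0;0 55 0 0;-10 55 0 0;-10 55 0 0;-10 55 0 0;-9 55 0 0;0 26 -20 0;0 0 -50 0;0 0 -50 0;0 0 -25 0"
}}

```text
t: 3.75
eef_pos: [0.4587, 0.2514, 0.0732]
tool_rot: [0.001, 1.0, 0.001, -0.001]
contact_force: [0.4, 0.3, 0.1]
gripper_width: -0.001
grasp_force: 0.0
```

>>> {"method": "carry_out", "body": {
  "rows": "0 -10 0 0;0 -5 0 0;0 -5 0 0;0 -8 0 0;0 -10 0 0;0 -10 0 0;0 -10 0 0;0 -10 0 0;0 -6 0 0;0 -4 0 0"
}}

```text
t: 5.0
eef_pos: [0.4599, 0.1741, 0.0757]
tool_rot: [-0.0, 1.0, 0.001, 0.0]
contact_force: [-0.1, -0.1, -0.7]
gripper_width: 0.003
grasp_force: 0.0
```

```bash
cat >> h.py <<'E'
def rim():
    t=read_camera("top")
    m=cv2.inRange(cv2.cvtColor(t["img"],cv2.COLOR_BGR2HSV),(0,120,60),(8,255,255))
    m[:,:190]=0;m[:240]=0
    k=max(cv2.findContours(m,0,2)[0],key=cv2.contourArea)[:,0,:].astype(float)
    P=np.array([at_z(t,p,.097) for p in k]);print("rim",P.min(0),P.max(0),"eef",get_obs()["eef_pos"],get_obs()["contact_force"])
    return t
E
python3 -c "
from h import *
rim()"
```

```text
rim [0.38868812 0.06588109 0.097     ] [0.52948357 0.21581851 0.097     ] eef [0.45991582 0.17365179 0.07562499] [-0.02966466 -0.59001631 -1.6657243 ]
```

```bash
python3 -c "
from h import *
t=read_camera('top');s=read_camera('side')
cv2.imwrite('pics/c2.png',np.hstack([cv2.resize(t['img'][200:380,170:400],(400,313)),cv2.resize(s['img'][200:420,200:440],(340,313))]))"
```

```text
(no output)
```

View pics/c2.png

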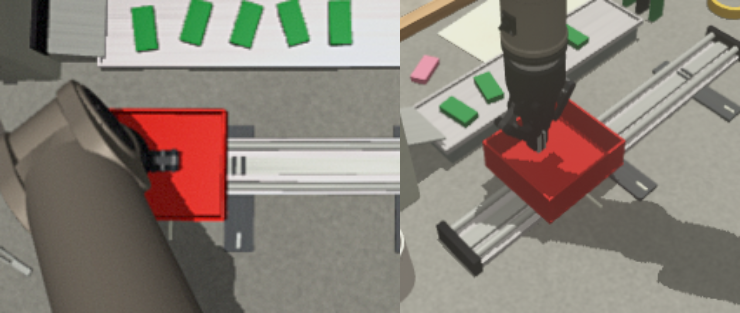

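```bash
python3 -c "
from h import *
t=read_camera('top');s=read_camera('side');o=get_obs();print(o['eef_pos'],o['q'])
print(proj(t,o['eef_pos']),proj(s,o['eef_pos']))
cv2.imwrite('pics/c3.png',np.hstack([cv2.resize(t['img'][255:330,225:315],(400,333),interpolation=2),cv2.resize(s['img'][255:345,250:350],(370,333),interpolation=2)]))"
```

```text
[0.45993373 0.17484041 0.07570213] [-0.1902695   0.37309329 -0.35814246  2.0774785   0.19432587  0.72187217
 -2.24074666]
[251.77439454 294.01094179] [296.28945456 312.51609129]
```

View pics/c3.png

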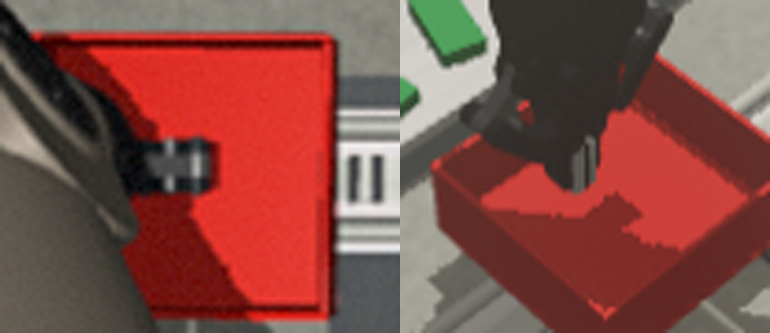

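```bash
python3 -c "
from h import *
t=read_camera('top');s=read_camera('side')
for a in [(263,292),(267,292),(270,292)]:
  for b in [(296,304),(299,306)]: print(a,b,*tri(t,a,s,b))
print(proj(t,(.46,.14,.1)),proj(s,(.46,.14,.1)))
"
```

```text
(263, 292) (296, 304) [0.47039407 0.15509436 0.07505231] 0.015858936826768196
(263, 292) (299, 306) [0.46796841 0.15361665 0.07026628] 0.009119352922755251
(267, 292) (296, 304) [0.47271843 0.14921172 0.06761716] 0.021610285474608738
(267, 292) (299, 306) [0.47031173 0.14767458 0.06263252] 0.014825984788781764
(270, 292) (296, 304) [0.47446645 0.14475281 0.06203834] 0.025978143160455283
(270, 292) (299, 306) [0.47207504 0.14316923 0.05690047] 0.01916093984160174
[265.68852807 293.70580386] [308.60771634 295.41396435]
```

>>> {"method": "carry_out", "body": {
  "rows": "0 0 -4 0;0 0 -4 0;0 0 -4 0;0 0 -4 0;0 0 -3 0;0 0 -2 0;0 0 -2 0;0 0 0 0"
}}

```text
t: 6.35
eef_pos: [0.4598, 0.1744, 0.0526]
tool_rot: [0.0, 1.0, 0.001, -0.0]
contact_force: [0.4, -0.1, 0.6]
gripper_width: 0.003
grasp_force: 0.0
```

>>> {"method": "carry_out", "body": {
  "rows": "0 0 -2 0;0 0 -2 0;0 0 -2 0;0 0 -1 0;0 0 -1 0;0 0 -1 0;0 0 0 0"
}}

```text
t: 7.22
eef_pos: [0.4599, 0.1744, 0.0436]
tool_rot: [0.0, 1.0, 0.001, -0.0]
contact_force: [0.1, -0.1, -0.1]
gripper_width: 0.0
grasp_force: 0.0
```

```bash
python3 -c "
from h import *
t=rim();s=read_camera('side');o=get_obs()
print(proj(t,o['eef_pos']),proj(s,o['eef_pos']))
cv2.imwrite('pics/c4.png',np.hstack([cv2.resize(t['img'][255:330,225:315],(400,333),interpolation=2),cv2.resize(s['img'][255:345,250:350],(370,333),interpolation=2)]))"
```

```text
rim [0.38868078 0.06588122 0.097     ] [0.52944649 0.20913361 0.097     ] eef [0.45989394 0.17442515 0.04366206] [-0.66640057  0.26406311 -0.19111881]
[254.51161172 294.32745761] [296.76878676 322.21650609]
```

View pics/c4.png

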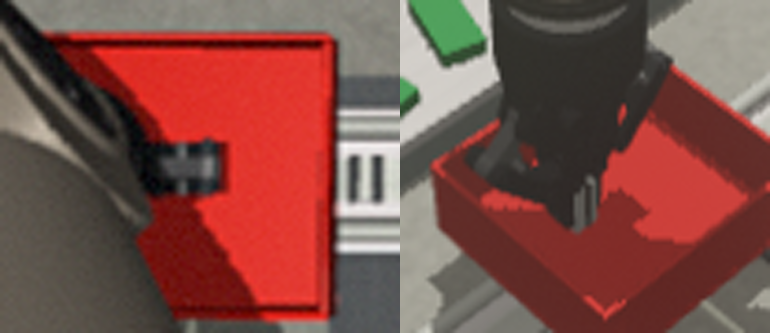

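```bash
python3 -c "
from h import *
t=read_camera('top');s=read_camera('side')
print('base',proj(t,(0,0,0)),proj(t,(0.1,0,0.05)),proj(s,(0,0,0)),t['distortion'],s['distortion'],t['cx'],t['cy'])
print('mug',proj(t,(.5,.42,.0)),proj(t,(.5,.42,.09)),proj(s,(.5,.42,.0)),proj(s,(.5,.42,.09)))
print('top-mug at z.09',at_z(t,(143,277),.09),'side',at_z(s,(183,373),.09))
print(np.linalg.norm(np.diff([at_z(t,(131,276),.09),at_z(t,(159,276),.09)],axis=0)))
for q in[('railLfront',(191,312),(248,388)),('railR',(464,310),(443,237)),('tape',(511,264),(433,200)),('tray cornerR',(423,238),(372,212))]:print(q[0],tri(t,q[1],s,q[2]))
"
```

```text
base [332.51643408 493.35995228] [331.97631684 457.20353723] [531.81913101 420.19216293] [-0.11807883  0.          0.          0.          0.        ] [-0.1122046  0.         0.         0.         0.       ] 326.90240286753766 233.38244354286985
mug [158.37325492 278.00685587] [143.29018917 275.72703996] [190.30664516 394.72700671] [180.62518002 369.57886415]
top-mug at z.09 [0.49714213 0.42055481 0.09      ] side [0.49111193 0.42080464 0.09      ]
0.06596510988540916
railLfront (array([0.42178866, 0.33283217, 0.01791479]), np.float64(0.007869718764186259))
railR (array([ 0.41672218, -0.3145126 ,  0.00496547]), np.float64(0.006146385681816099))
tape (array([ 0.52530947, -0.43147354,  0.00878935]), np.float64(0.0017196069921458963))
tray cornerR (array([ 0.58376382, -0.21370393,  0.05012251]), np.float64(0.0035809792977672394))
```

The likely explanation is that the real fingertip sits about 20 mm above the reported TCP, since the side view shows it 5 px too high at 0.3 px/mm. That would let the shut tip pass over the rim. I'll probe the bin floor for contact.

>>> {"method": "carry_out", "body": {
  "rows": "0 0 -2 0;0 0 -2 0;0 0 -2 0;0 0 -1 0;0 0 -1 0;0 0 -1 0;0 0 -1 0;0 0 0 0"
}}

```text
t: 8.43
eef_pos: [0.4599, 0.1744, 0.0336]
tool_rot: [0.0, 1.0, 0.001, -0.0]
contact_force: [-0.2, 0.4, -0.1]
gripper_width: 0.004
grasp_force: 0.0
```

>>> {"method": "carry_out", "body": {
  "rows": "0 0 -1 0;0 0 -1 0;0 0 -1 0;0 0 -1 0;0 0 -1 0;0 0 -1 0;0 0 0 0"
}}

```text
t: 9.3
eef_pos: [0.4598, 0.1744, 0.0276]
tool_rot: [0.0, 1.0, 0.001, -0.0]
contact_force: [-0.7, -0.0, 0.1]
gripper_width: 0.0
grasp_force: 0.0
```

>>> {"method": "carry_out", "body": {
  "rows": "0 0 -1 0;0 0 -1 0;0 0 -1 0;0 0 -1 0;0 0 0 0"
}}

```text
t: 9.93
eef_pos: [0.4598, 0.1744, 0.0236]
tool_rot: [0.0, 1.0, 0.001, -0.0]
contact_force: [-0.3, 0.1, 0.5]
gripper_width: 0.002
grasp_force: 0.0
```

```bash
python3 -c "
from h import *
s=read_camera('side');o=get_obs();print(o['eef_pos'],o['contact_force'],proj(s,o['eef_pos']),proj(s,o['eef_pos']+[0,0,.02]))
cv2.imwrite('pics/c5.png',cv2.resize(s['img'][255:345,250:350],(700,630),interpolation=2)[:600])"
```

```text
[0.45985612 0.17443801 0.02362496] [ 0.50993636 -0.33018819 -0.79473619] [296.96771628 328.11190972] [296.77729984 322.23853904]
```

View pics/c5.png

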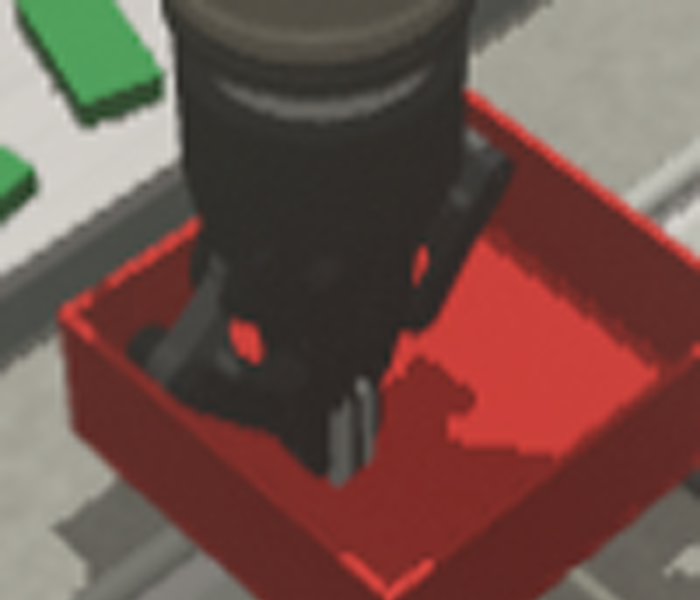

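>>> {"method": "carry_out", "body": {
  "rows": "0 -10 0 0;0 -10 0 0;0 -10 0 0;0 0 -1 0;0 0 -1 0;0 0 -1 0;0 0 -1 0;0 0 0 0"
}}

```text
t: 10.98
eef_pos: [0.4598, 0.1446, 0.0195]
tool_rot: [0.0, 1.0, 0.001, -0.0]
contact_force: [-0.4, -0.5, 0.0]
gripper_width: -0.003
grasp_force: 0.0
```

>>> {"method": "carry_out", "body": {
  "rows": "0 0 -1 0;0 0 -1 0;0 0 -1 0;0 0 -1 0;0 0 0 0"
}}

```text
t: 11.6
eef_pos: [0.4599, 0.1444, 0.0158]
tool_rot: [0.0, 1.0, 0.001, 0.0]
contact_force: [-0.0, -0.3, 3.7]
gripper_width: 0.004
grasp_force: 1.6
```

```bash
python3 -c "
from h import *
t=rim();s=read_camera('side')
cv2.imwrite('pics/c6.png',np.hstack([cv2.resize(t['img'][255:330,225:315],(400,400),interpolation=2),cv2.resize(s['img'][265:365,255:355],(400,400),interpolation=2)]))"
```

```text
rim [0.3886417  0.06588109 0.097     ] [0.52916976 0.16255784 0.097     ] eef [0.45988826 0.14448408 0.0157877 ] [-1.05554897  0.10626242  4.17616619]
```

View pics/c6.png

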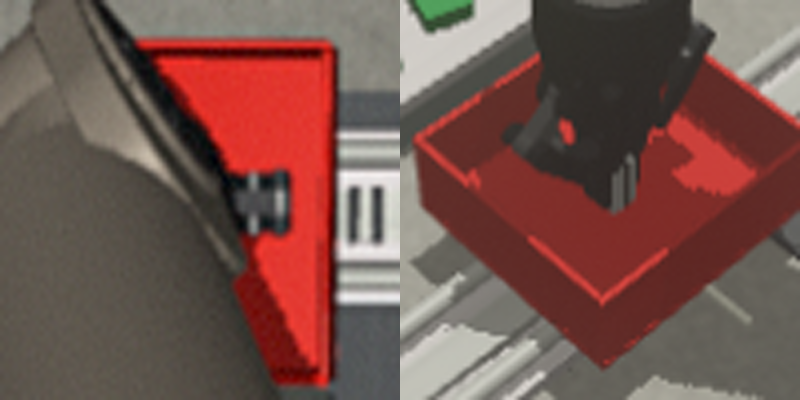

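```bash
python3 -c "
from h import *
s=read_camera('side')
for z in(.0158,.03,.046):print(z,at_z(s,(310,318),z),proj(s,(.46,.144,z)))
"
```

```text
0.0158 [0.464251   0.13177176 0.0158    ] [307.3217335  322.27455011]
0.03 [0.45626895 0.13962823 0.03      ] [307.29970376 318.1507111 ]
0.046 [0.44727508 0.1484806  0.046     ] [307.274544   313.39707174]
```

Touch at reading z=0.0158 gives the calibration: the shut tip is on the bin floor there, so the rim is at a reading of about 0.067. I now go up, turn 90° so the narrow face pushes, and come down outside the left wall.

>>> {"method": "carry_out", "body": {
  "rows": "0 0 40 0;0 0 55 0;0 30 10 10;0 40 0 10;0 40 0 10;0 10 0 10;0 0 0 10;0 0 0 10;0 0 0 10;0 0 0 10"
}}

```text
t: 13.0
eef_pos: [0.4598, 0.2643, 0.1204]
tool_rot: [-0.0, 0.764, 0.646, -0.0]
contact_force: [-0.8, -0.3, 0.1]
gripper_width: -0.001
grasp_force: 0.0
```

>>> {"method": "carry_out", "body": {
  "rows": "0 0 0 10;0 0 -20 0;0 0 -20 0;0 0 -20 0;0 0 -12 0;0 0 0 0"
}}

```text
t: 13.75
eef_pos: [0.4591, 0.2642, 0.0475]
tool_rot: [-0.0, 0.706, 0.708, -0.001]
contact_force: [-0.2, 0.0, 0.1]
gripper_width: 0.004
grasp_force: 0.0
```

>>> {"method": "carry_out", "body": {
  "rows": "0 -10 0 0;0 -10 0 0;0 -5 0 0;0 -5 0 0;0 -5 0 0;0 -5 0 0;0 -5 0 0;0 0 0 0"
}}

```text
t: 14.75
eef_pos: [0.4598, 0.2186, 0.0485]
tool_rot: [0.0, 0.707, 0.708, -0.0]
contact_force: [1.1, 0.0, 0.6]
gripper_width: -0.002
grasp_force: 0.0
```

```bash
python3 -c "
from h import *
rim()"
```

```text
rim [0.38860751 0.05503286 0.097     ] [0.52942142 0.20769207 0.097     ] eef [0.45985664 0.21888546 0.04853748] [-0.69631096  0.635048   -0.23957466]
```

>>> {"method": "carry_out", "body": {
  "rows": "0 -4 0 0;0 -8 0 0;0 -10 0 0;0 -10 0 0;0 -10 0 0;0 -10 0 0;0 -7 0 0;0 -3 0 0;0 0 0 0"
}}

```text
t: 15.92
eef_pos: [0.4601, 0.1569, 0.0487]
tool_rot: [0.0, 0.707, 0.708, -0.0]
contact_force: [-0.2, 0.6, 0.4]
gripper_width: 0.002
grasp_force: 0.0
```

```bash
python3 -c "
from h import *
rim()"
```

```text
rim [ 0.38834195 -0.00376301  0.097     ] [0.52904206 0.1446739  0.097     ] eef [0.46013353 0.15721985 0.04869817] [ 0.69561325  0.36640544 -0.08181556]
```

>>> {"method": "carry_out", "body": {
  "rows": "0 -2 0 0;0 -2 0 0;0 -1 0 0;0 -1 0 0;0 -1 0 0;0 -1 0 0;0 0 0 0"
}}

```text
t: 16.85
eef_pos: [0.4601, 0.1529, 0.0489]
tool_rot: [-0.001, 0.706, 0.709, 0.002]
contact_force: [0.3, 9.7, -6.3]
gripper_width: -0.0
grasp_force: 4.9
```

>>> {"method": "carry_out", "body": {
  "rows": "0 -1 0 0;0 -1 0 0;0 -1 0 0;0 0 0 0"
}}

```text
t: 17.35
eef_pos: [0.4597, 0.1456, 0.0485]
tool_rot: [0.0, 0.707, 0.708, -0.001]
contact_force: [0.2, 0.2, 0.7]
gripper_width: 0.005
grasp_force: 0.0
```

>>> {"method": "carry_out", "body": {
  "rows": "0 10 0 0;0 10 0 0;0 0 40 0;0 0 55 0;0 0 50 -10;40 0 0 -10;40 0 0 -10;50 0 0 -10;50 0 0 -10;0 0 0 -10",
  "claw": 46
}}

```text
t: 18.6
eef_pos: [0.6427, 0.1664, 0.1924]
tool_rot: [-0.0, 0.967, 0.256, 0.0]
contact_force: [-1.4, -1.1, 0.2]
gripper_width: 0.539
grasp_force: 0.0
```

```bash
python3 -c "
from h import *
np.set_printoptions(precision=4,suppress=True)
t=rim();s=read_camera('side')
for d in sorted([dom(t,k,.054) for k in greens(t,box=[(225,185),(425,185),(425,242),(225,242)])],key=lambda d:-d[1]):print(np.round(d,1))
print(get_obs()['gripper_width'],place_of('top','carrier_in')[:2])
cv2.imwrite('pics/c7.png',np.hstack([cv2.resize(t['img'][180:360,200:420],(450,368),interpolation=2),cv2.resize(s['img'][180:360,200:370],(348,368),interpolation=2)]))"
```

```text
rim [ 0.4244 -0.019   0.097 ] [0.5283 0.0463 0.097 ] eef [0.6409 0.1672 0.1927] [-0.1693  0.4099 -0.1795]
[651.3 109.5  53.4  28.6 -15.4]
[644.6  43.6  58.9  28.3 -17.5]
[646.4 -18.   59.2  28.5  17.4]
[645.5 -80.3  58.9  27.7  -1. ]
0.5404748372642155 [{'centre': [450.3, 215.9], 'confidence': 0.49}]
```

View pics/c7.png

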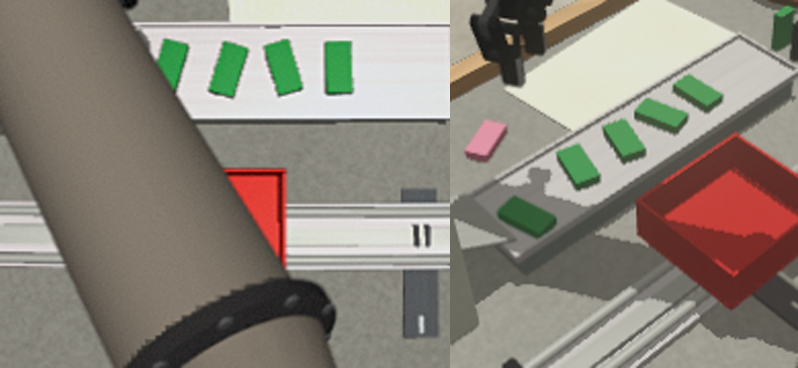

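The carrier is seated at load (bin centre y≈0.056), and all five dominoes are unchanged. First grasp is domino A at (640,180), 7.6°.

>>> {"method": "carry_out", "body": {
  "rows": "-1 13 -40 -10;0 0 -50 -10;0 0 -40 -2.4;0 0 -15 0;0 0 -10 0;0 0 -8 0;0 0 -5 0;0 0 -5 0;0 0 -4 0;0 0 0 0"
}}

```text
t: 20.0
eef_pos: [0.6397, 0.1797, 0.0212]
tool_rot: [0.0, 0.998, 0.067, 0.001]
contact_force: [-10.7, -4.8, 29.7]
gripper_width: 0.538
grasp_force: 14.9
```

>>> {"method": "carry_out", "body": {
  "rows": "0 0 10 0;0 0 10 0;0 0 0 0"
}}

```text
t: 20.38
eef_pos: [0.6396, 0.1797, 0.0375]
tool_rot: [-0.0, 0.998, 0.067, 0.001]
contact_force: [-0.0, -0.6, 1.0]
gripper_width: 0.54
grasp_force: 0.0
```

```bash
python3 -c "
from h import *
t=read_camera('top');s=read_camera('side');print(get_obs()['eef_pos'])
cv2.imwrite('pics/c8.png',np.hstack([cv2.resize(t['img'][150:250,210:330],(400,333),interpolation=2),cv2.resize(s['img'][210:310,190:310],(400,333),interpolation=2)]))"
```

```text
[0.63876351 0.17937024 0.03635399]
```

View pics/c8.png

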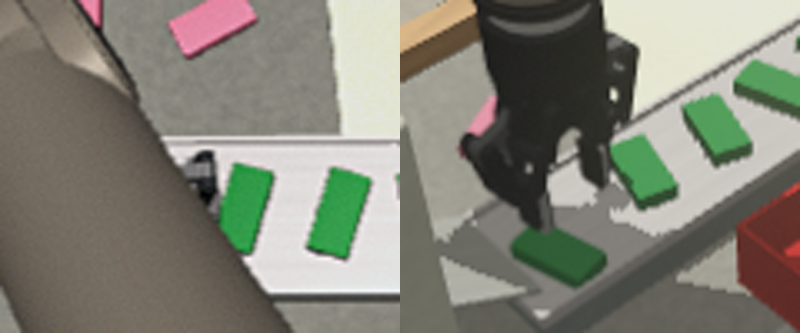

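```bash
python3 -c "
from h import *
t=read_camera('top');s=read_camera('side');e=get_obs()['eef_pos']
for dz in(0,.015,.03,.045):print(dz,proj(s,e+[0,0,dz]))
print('domA',proj(s,(.6406,.1797,.054)),proj(t,(.6406,.1797,.054)))
for y in(.0302,-.0302):print('fingertop',proj(t,e+[-.007*np.sign(y)*.5,y,.03]),proj(s,e+[0,y,.03]))
"
```

```text
0 [241.63729069 280.71868222]
0.015 [240.94489715 276.17859504]
0.03 [240.24006985 271.54395545]
0.045 [239.52253186 266.81213926]
domA [240.08409934 274.8759049 ] [252.66874346 215.76037281]
fingertop [238.83767797 217.33213812] [229.40994511 278.41361529]
fingertop [264.98052905 214.01304379] [250.76715113 264.87095196]
```

Domino A has been knocked toward the robot: it now shows at about (238,287) in the side view instead of (240,275). My left finger touched its top. I'll re-measure it from the side view, raising the arm first for a clear view.

>>> {"method": "carry_out", "body": {
  "rows": "0 -40 40 0;0 -50 40 0;0 -50 0 0;0 -50 0 0;0 -30 0 0;0 0 0 0"
}}

```text
t: 21.32
eef_pos: [0.6385, -0.0436, 0.115]
tool_rot: [0.001, 0.998, 0.064, -0.001]
contact_force: [-0.6, -1.0, -0.9]
gripper_width: 0.54
grasp_force: 0.0
```

```bash
cat >> h.py <<'E'
def doms():
    for n,box in(("top",[(225,185),(425,185),(425,245),(225,245)]),("side",[(195,270),(355,195),(390,215),(235,310)])):
        c=read_camera(n)
        for d in sorted([dom(c,k,.054 if n=="top" else .052) for k in greens(c,box=box)],key=lambda d:-d[1]):print(n,np.round(d,1))
E
python3 -c "
from h import *
doms();print(get_obs()['eef_pos'])"
```

```text
top [626.8 201.2  59.2  28.9  13.6]
top [648.7 110.4  59.1  28.8 -15.9]
top [644.7  43.5  59.2  28.6 -16.4]
top [637.3 -15.4  43.5  17.4  16.3]
side [622.2 205.1  60.2  33.2  13.4]
side [645.5 112.   59.4  29.2 -16.3]
side [641.2  44.9  58.5  28.5 -17.6]
side [643.  -18.4  57.2  27.   15.8]
side [641.7 -80.   58.7  28.6   0.9]
[ 0.63870189 -0.03866337  0.11531888]
```

>>> {"method": "carry_out", "body": {
  "rows": "6 22 -40 9.8;0 0 -30 0;0 0 -12 0;0 0 -8 0;0 0 -6 0;0 0 -4 0;0 0 -4 0;0 0 0 0"
}}

```text
t: 22.42
eef_pos: [0.6448, -0.0175, 0.0117]
tool_rot: [0.0, 0.988, 0.152, -0.0]
contact_force: [0.4, 0.1, -0.4]
gripper_width: 0.538
grasp_force: 0.0
```

>>> {"method": "carry_out", "body": {
  "rows": "0 0 0 0;0 0 0 0;0 0 0 0;0 0 0 0;0 0 0 0;0 0 0 0",
  "claw": 20,
  "force": 25
}}

```text
t: 23.18
eef_pos: [0.6452, -0.0173, 0.0121]
tool_rot: [0.0, 0.988, 0.152, 0.0]
contact_force: [-0.3, -0.9, 5.0]
gripper_width: 0.343
grasp_force: 25.4
```

>>> {"method": "carry_out", "body": {
  "rows": "0 0 20 0;0 0 40 0;0 0 40 0;-30 8 0 -8;-40 10 0 -9.4;-40 10 0 0;-44 10 0 0;0 0 0 0"
}}

```text
t: 24.18
eef_pos: [0.4875, 0.0211, 0.1122]
tool_rot: [0.001, 1.0, 0.002, -0.001]
contact_force: [0.2, -0.7, -0.5]
gripper_width: 0.342
grasp_force: 24.9
```

>>> {"method": "carry_out", "body": {
  "rows": "0 0 -40 0;0 0 -30 0;0 0 -12 0;0 0 -6 0;0 0 -3 0;0 0 0 0"
}}

```text
t: 24.92
eef_pos: [0.4932, 0.0208, 0.0236]
tool_rot: [0.0, 1.0, 0.001, 0.002]
contact_force: [-5.1, 0.3, 21.2]
gripper_width: 0.346
grasp_force: 40.6
```

>>> {"method": "carry_out", "body": {
  "rows": "0 0 2 0;0 0 1 0;0 0 0 0"
}}

```text
t: 25.3
eef_pos: [0.4918, 0.0206, 0.0243]
tool_rot: [-0.0, 1.0, 0.001, 0.001]
contact_force: [1.1, 0.6, 4.9]
gripper_width: 0.345
grasp_force: 35.8
```

>>> {"method": "carry_out", "body": {
  "rows": "0 0 0 0;0 0 0 0;0 0 0 0;0 0 20 0;0 0 40 0;0 0 40 0",
  "claw": 38
}}

```text
t: 26.05
eef_pos: [0.4901, 0.0203, 0.1242]
tool_rot: [0.0, 1.0, 0.001, -0.001]
contact_force: [-0.1, -0.4, -0.1]
gripper_width: 0.445
grasp_force: 0.0
```

```bash
cat >> h.py <<'E'
def bin_doms():
    for n,box in(("top",[(270,255),(350,255),(350,330),(270,330)]),("side",[(290,230),(400,230),(400,340),(290,340)])):
        c=read_camera(n)
        for k in greens(c,box=box):print(n,np.round(dom(c,k,.060),1))
E
python3 -c "
from h import *
bin_doms();o=get_obs();print(o['eef_pos'],o['gripper_width'])"
```

```text
side [486.8  25.4  64.8  34.7  -2.4]
[0.4935106  0.02079778 0.12726806] 0.44343457770325684
```

>>> {"method": "carry_out", "body": {
  "rows": "50 -30 0 -1;50 -35 0 0;53 -35 0 0;0 0 -40 0;0 0 -40 0;0 0 -15 0;0 0 -8 0;0 0 -5 0;0 0 -3 0;0 0 0 0",
  "claw": 46
}}

```text
t: 27.4
eef_pos: [0.6435, -0.0789, 0.0134]
tool_rot: [0.0, 1.0, -0.008, 0.001]
contact_force: [-0.6, -0.3, 0.6]
gripper_width: 0.54
grasp_force: 0.0
```

>>> {"method": "carry_out", "body": {
  "rows": "0 0 0 0;0 0 0 0;0 0 0 0;0 0 0 0;0 0 0 0;0 0 20 0;0 0 40 0;0 0 40 0;0 0 0 0",
  "claw": 20
}}

```text
t: 28.52
eef_pos: [0.6459, -0.0788, 0.1175]
tool_rot: [0.0, 1.0, -0.008, 0.004]
contact_force: [0.9, -0.4, -0.2]
gripper_width: 0.344
grasp_force: 25.1
```

>>> {"method": "carry_out", "body": {
  "rows": "-50 25 0 1;-50 25 0 0;-50 25 0 0;-50 25 0 0;-17 0 0 0;0 0 -40 0;0 0 -30 0;0 0 -12 0;0 0 -3 0;0 0 0 0"
}}

```text
t: 29.78
eef_pos: [0.4268, 0.0212, 0.0282]
tool_rot: [-0.0, 1.0, 0.001, 0.0]
contact_force: [0.8, -0.0, -0.1]
gripper_width: 0.343
grasp_force: 25.1
```

>>> {"method": "carry_out", "body": {
  "rows": "0 0 -2 0;0 0 -2 0;0 0 0 0"
}}

```text
t: 30.15
eef_pos: [0.4266, 0.0212, 0.0241]
tool_rot: [0.0, 1.0, 0.001, 0.0]
contact_force: [0.5, 0.4, 3.2]
gripper_width: 0.344
grasp_force: 26.4
```

>>> {"method": "carry_out", "body": {
  "rows": "0 0 0 0;0 0 0 0;0 0 0 0;0 0 20 0;0 0 40 0;0 0 40 0;50 8 0 -8;50 8 0 -9;58 8 0 0;58 0 0 0",
  "claw": 38
}}

```text
t: 31.4
eef_pos: [0.6435, 0.0462, 0.1236]
tool_rot: [-0.0, 0.989, -0.146, -0.0]
contact_force: [0.4, 0.1, 0.2]
gripper_width: 0.446
grasp_force: 0.0
```

```bash
python3 -c "
from h import *
bin_doms();doms();o=get_obs();print(o['eef_pos'],o['gripper_width'])"
```

```text
side [463.5  27.2 108.5  34.7  -1.1]
top [626.8 201.2  59.2  28.9  13.6]
top [638.1 120.6  35.5  18.5   0.7]
side [621.4 204.9  61.8  33.2  13.4]
side [645.6 111.8  58.5  28.7 -15.3]
side [641.5  44.1  57.3  27.1 -17.6]
[0.64195797 0.04524517 0.12265278] 0.4473351427109515
```

>>> {"method": "carry_out", "body": {
  "rows": "0 0 -40 0;0 0 -40 0;0 0 -15 0;0 0 -8 0;0 0 -5 0;0 0 -2 0;0 0 0 0",
  "claw": 46
}}

```text
t: 32.48
eef_pos: [0.6425, 0.0453, 0.0144]
tool_rot: [-0.0, 0.989, -0.147, 0.001]
contact_force: [0.3, 1.1, 0.1]
gripper_width: 0.535
grasp_force: 0.0
```

>>> {"method": "carry_out", "body": {
  "rows": "0 0 0 0;0 0 0 0;0 0 0 0;0 0 0 0;0 0 0 0;0 0 20 0;0 0 40 0;0 0 40 0;0 0 0 0",
  "claw": 20
}}

```text
t: 33.6
eef_pos: [0.6448, 0.0458, 0.1185]
tool_rot: [-0.001, 0.989, -0.147, 0.004]
contact_force: [0.3, -0.0, -0.8]
gripper_width: 0.339
grasp_force: 25.1
```

>>> {"method": "carry_out", "body": {
  "rows": "-40 12 0 8;-40 12 0 9;-40 12 0 0;-32 12 0 0;0 0 0 0;0 0 -40 0;0 0 -30 0;0 0 -14 0;0 0 -3 0;0 0 0 0"
}}

```text
t: 34.85
eef_pos: [0.4909, 0.0934, 0.0279]
tool_rot: [0.0, 1.0, 0.001, 0.0]
contact_force: [-4.6, 0.2, 13.3]
gripper_width: 0.345
grasp_force: 33.5
```

>>> {"method": "carry_out", "body": {
  "rows": "0 0 2 0;0 0 0 0"
}}

```text
t: 35.1
eef_pos: [0.4905, 0.093, 0.0289]
tool_rot: [0.0, 1.0, 0.001, 0.0]
contact_force: [0.2, 0.6, -0.2]
gripper_width: 0.339
grasp_force: 32.0
```

>>> {"method": "carry_out", "body": {
  "rows": "0 0 0 0;0 0 0 0;0 0 0 0;0 0 20 0;0 0 40 0;0 0 35 0;40 5 0 -8;40 5 0 -8;40 5 0 0;36 4 0 0",
  "claw": 38
}}

```text
t: 36.35
eef_pos: [0.6473, 0.1124, 0.1235]
tool_rot: [0.0, 0.99, -0.138, 0.0]
contact_force: [-0.0, 0.0, -0.8]
gripper_width: 0.442
grasp_force: 0.0
```

>>> {"method": "carry_out", "body": {
  "rows": "0 0 0 0;0 0 -40 0;0 0 -40 0;0 0 -15 0;0 0 -8 0;0 0 -5 0;0 0 -2 0;0 0 0 0",
  "claw": 46
}}

```text
t: 37.35
eef_pos: [0.6465, 0.1123, 0.0144]
tool_rot: [-0.0, 0.99, -0.138, 0.001]
contact_force: [0.4, 0.0, -0.3]
gripper_width: 0.538
grasp_force: 0.0
```

>>> {"method": "carry_out", "body": {
  "rows": "0 0 0 0;0 0 0 0;0 0 0 0;0 0 0 0;0 0 0 0;0 0 20 0;0 0 40 0;0 0 40 0;0 0 0 0",
  "claw": 20
}}

```text
t: 38.48
eef_pos: [0.6487, 0.1131, 0.1185]
tool_rot: [-0.001, 0.99, -0.138, 0.003]
contact_force: [0.0, 0.7, -0.1]
gripper_width: 0.341
grasp_force: 25.0
```

>>> {"method": "carry_out", "body": {
  "rows": "-50 -5 0 8;-50 -5 0 8;-50 -5 0 0;-50 -4 0 0;-20 0 0 0;0 0 -40 0;0 0 -30 0;0 0 -12 0;0 0 -3 0;0 0 0 0"
}}

```text
t: 39.72
eef_pos: [0.4266, 0.0934, 0.0293]
tool_rot: [-0.0, 1.0, 0.001, 0.0]
contact_force: [0.5, -0.5, -0.6]
gripper_width: 0.341
grasp_force: 25.0
```

```bash
python3 -c "
from h import *
doms();bin_doms();o=get_obs();print(o['eef_pos'],o['gripper_width'],o['contact_force'],o['grasp_force'])"
```

```text
top [626.8 201.2  59.2  28.9  13.6]
side [622.3 204.5  60.2  32.   13.4]
top [ 4.297e+02  2.420e+01  5.540e+01  2.690e+01 -4.000e-01]
top [ 4.944e+02  2.170e+01  6.060e+01  2.710e+01 -4.000e-01]
top [495.2  93.1  60.8  28.2  -2.2]
side [420.2  83.8  38.3  21.  -46.9]
side [424.9  28.9  35.3  33.9 -88.7]
side [505.   92.5  29.9  24.5  -2.1]
[0.42666276 0.09331053 0.029412  ] 0.34569494335321893 [ 0.16740418 -0.42936534  0.80680483] 25.047310888767242
```

>>> {"method": "carry_out", "body": {
  "rows": "0 0 -2 0;0 0 0 0"
}}

```text
t: 40.17
eef_pos: [0.426, 0.0931, 0.0267]
tool_rot: [0.0, 1.0, 0.001, -0.0]
contact_force: [-0.3, -0.7, -0.7]
gripper_width: 0.342
grasp_force: 25.0
```

>>> {"method": "carry_out", "body": {
  "rows": "0 0 0 0;0 0 0 0;0 0 0 0;0 0 20 0;0 0 40 0;0 0 36 0;50 30 0 8;50 30 0 5.6;50 30 0 0;48 18 0 0",
  "claw": 40
}}

```text
t: 41.42
eef_pos: [0.6253, 0.2038, 0.1226]
tool_rot: [-0.001, 0.993, 0.12, 0.0]
contact_force: [-0.4, 0.5, -0.4]
gripper_width: 0.467
grasp_force: 0.0
```

>>> {"method": "carry_out", "body": {
  "rows": "0 0 0 0;0 0 -30 0;0 0 -25 0;0 0 -15 0;0 0 -10 0;0 0 -8 0;0 0 0 0"
}}

```text
t: 42.3
eef_pos: [0.6239, 0.2012, 0.0346]
tool_rot: [0.0, 0.993, 0.119, -0.0]
contact_force: [0.5, -0.3, 0.0]
gripper_width: 0.47
grasp_force: 0.0
```

>>> {"method": "carry_out", "body": {
  "rows": "0 0 -5 0;0 0 -5 0;0 0 -4 0;0 0 -3 0;0 0 -3 0;0 0 0 0"
}}

```text
t: 43.05
eef_pos: [0.6239, 0.2011, 0.0144]
tool_rot: [0.0, 0.993, 0.119, -0.0]
contact_force: [0.6, -0.7, -0.2]
gripper_width: 0.472
grasp_force: 0.0
```

>>> {"method": "carry_out", "body": {
  "rows": "0 0 0 0;0 0 0 0;0 0 0 0;0 0 0 0;0 0 0 0;0 0 20 0;0 0 40 0;0 0 40 0;0 0 0 0",
  "claw": 20
}}

```text
t: 44.18
eef_pos: [0.6264, 0.2027, 0.1199]
tool_rot: [-0.001, 0.993, 0.119, 0.004]
contact_force: [-0.1, 0.7, -0.0]
gripper_width: 0.343
grasp_force: 25.5
```

>>> {"method": "carry_out", "body": {
  "rows": "-34 -45 0 -7;-34 -45 0 -6.6;-34 -45 0 0;-32 -44 0 0;0 0 0 0;0 0 -40 0;0 0 -20 0;0 0 -8 0;0 0 0 0"
}}

```text
t: 45.3
eef_pos: [0.4892, 0.0229, 0.0462]
tool_rot: [-0.0, 1.0, 0.001, -0.001]
contact_force: [-2.1, 0.1, -0.9]
gripper_width: 0.339
grasp_force: 30.7
```

>>> {"method": "carry_out", "body": {
  "rows": "0 0 0 0;0 0 0 0;0 0 0 0;0 0 20 0;0 0 40 0;0 0 40 0;0 40 20 0;0 50 0 0;0 50 0 0;0 50 0 0",
  "claw": 38
}}

```text
t: 46.55
eef_pos: [0.4902, 0.2135, 0.1672]
tool_rot: [-0.0, 1.0, 0.001, 0.001]
contact_force: [0.4, 0.3, 0.6]
gripper_width: 0.448
grasp_force: 0.0
```

```bash
python3 -c "
from h import *
doms();bin_doms();t=rim();s=read_camera('side')
cv2.imwrite('pics/c9.png',np.hstack([cv2.resize(t['img'][180:360,200:480],(450,289),interpolation=2),cv2.resize(s['img'][200:360,240:430],(343,289),interpolation=2)]))"
```

```text
top [4.30e+02 9.35e+01 5.56e+01 2.70e+01 1.00e-01]
top [ 4.308e+02  2.420e+01  5.760e+01  2.690e+01 -3.000e-01]
top [ 4.955e+02  2.280e+01  5.840e+01  2.930e+01 -4.000e-01]
top [4.96e+02 9.37e+01 5.87e+01 2.71e+01 1.00e-01]
side [464.4  93.1 111.2  25.1  -0.8]
side [469.6  21.1 123.5  40.6 -11.3]
rim [ 0.38824835 -0.01680649  0.097     ] [0.52895392 0.13292788 0.097     ] eef [0.49004475 0.21151712 0.16660891] [ 0.04671196  0.07484568 -0.23393716]
```

View pics/c9.png

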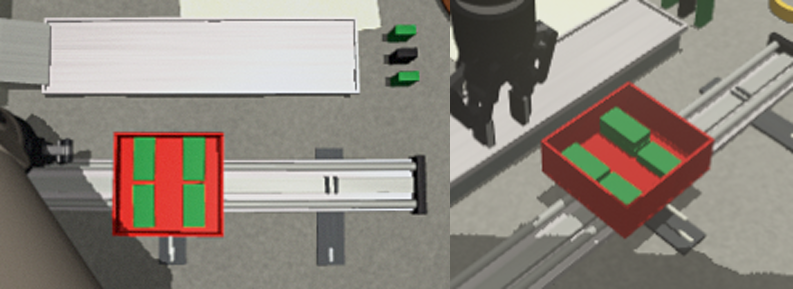

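The tray is empty and all five dominoes are in the bin: four on the floor and one stacked. The pointer is on the load line. Next I shut the claw, turn, and descend behind the left wall.

>>> {"method": "carry_out", "body": {
  "rows": "-16 -10 0 10;-16 -8 0 10;0 0 0 10;0 0 0 10;0 0 0 10;0 0 0 10;0 0 0 10;0 0 0 10;0 0 0 10;0 0 0 0",
  "claw": 0
}}

```text
t: 48.1
eef_pos: [0.4584, 0.1924, 0.1665]
tool_rot: [0.0, 0.708, 0.706, -0.0]
contact_force: [-0.3, 0.7, -0.8]
gripper_width: 0.0
grasp_force: 0.0
```

>>> {"method": "carry_out", "body": {
  "rows": "0 0 -40 0;0 0 -40 0;0 0 -25 0;0 0 -12 0;0 0 0 0;0 -10 0 0;0 -10 0 0;0 -10 0 0;0 -5 0 0;0 0 0 0"
}}

```text
t: 49.35
eef_pos: [0.4582, 0.1586, 0.0498]
tool_rot: [0.0, 0.707, 0.707, -0.0]
contact_force: [0.5, -0.4, 0.2]
gripper_width: 0.003
grasp_force: 0.0
```

>>> {"method": "carry_out", "body": {
  "rows": "0 -5 0 0;0 -4 0 0;0 -3 0 0;0 -1 0 0;0 -1 0 0;0 -1 0 0;0 -1 0 0;0 -1 0 0;0 0 0 0"
}}

```text
t: 50.48
eef_pos: [0.4581, 0.1422, 0.0497]
tool_rot: [-0.0, 0.706, 0.708, 0.0]
contact_force: [1.4, -0.3, 0.5]
gripper_width: 0.002
grasp_force: 0.1
```

>>> {"method": "carry_out", "body": {
  "rows": "0 -1 0 0;0 -1 0 0;0 -1 0 0;0 -1 0 0;0 -1 0 0;0 -1 0 0;0 -1 0 0;0 0 0 0"
}}

```text
t: 51.48
eef_pos: [0.458, 0.1363, 0.0498]
tool_rot: [-0.0, 0.706, 0.708, 0.001]
contact_force: [0.2, 3.4, -0.8]
gripper_width: -0.003
grasp_force: 1.5
```

>>> {"method": "carry_out", "body": {
  "rows": "0 -1 0 0;0 -1 0 0;0 -1 0 0;0 -1 0 0;0 -1 0 0;0 -1 0 0;0 -1 0 0;0 -1 0 0;0 0 0 0"
}}

```text
t: 52.6
eef_pos: [0.4581, 0.1272, 0.0497]
tool_rot: [-0.0, 0.706, 0.708, 0.0]
contact_force: [0.2, 0.5, -0.5]
gripper_width: -0.004
grasp_force: 0.2
```

```bash
python3 -c "
from h import *
rim();bin_doms()"
```

```text
rim [ 0.38814386 -0.03413783  0.097     ] [0.52884805 0.11608819 0.097     ] eef [0.45803429 0.12723983 0.04970755] [-0.79043737 -0.10483555 -0.47080924]
top [ 4.296e+02  8.600e+00  5.540e+01  2.680e+01 -4.000e-01]
top [447.7  72.2  20.1  15.7  -0. ]
top [495.4   8.2  58.4  27.1  -0.5]
top [494.8  77.9  60.7  27.2   0. ]
side [4.366e+02 7.780e+01 5.350e+01 2.300e+01 2.000e-01]
side [468.6   7.3 122.1  46.   -2.2]
```

>>> {"method": "carry_out", "body": {
  "rows": "0 -4 0 0;0 -7 0 0;0 -9 0 0;0 -10 0 0;0 -10 0 0;0 -10 0 0;0 -10 0 0;0 -10 0 0;0 -10 0 0;0 -10 0 0"
}}

```text
t: 54.0
eef_pos: [0.4579, 0.0365, 0.0497]
tool_rot: [-0.0, 0.706, 0.708, -0.0]
contact_force: [-0.9, 1.4, 0.1]
gripper_width: -0.0
grasp_force: 1.0
```

>>> {"method": "carry_out", "body": {
  "rows": "0 -10 0 0;0 -10 0 0;0 -10 0 0;0 -10 0 0;0 -10 0 0;0 -10 0 0;0 -10 0 0;0 -10 0 0;0 -7 0 0;0 -3 0 0"
}}

```text
t: 55.25
eef_pos: [0.4583, -0.0536, 0.0497]
tool_rot: [0.0, 0.707, 0.708, 0.0]
contact_force: [-1.3, 1.2, -0.7]
gripper_width: -0.004
grasp_force: 0.5
```

```bash
python3 -c "
from h import *
rim()"
```

```text
rim [ 0.38601962 -0.21480913  0.097     ] [ 0.52627833 -0.12546761  0.097     ] eef [ 0.45827375 -0.05374712  0.04971469] [-0.13741604  0.47364954 -0.48150707]
```

>>> {"method": "carry_out", "body": {
  "rows": "0 -4 0 0;0 -5 0 0;0 -4 0 0;0 -3 0 0;0 -2 0 0;0 -1 0 0;0 -1 0 0;0 0 0 0"
}}

```text
t: 56.3
eef_pos: [0.458, -0.0729, 0.0497]
tool_rot: [0.0, 0.706, 0.708, -0.0]
contact_force: [-0.4, 0.2, -0.2]
gripper_width: 0.002
grasp_force: 0.1
```

>>> {"method": "carry_out", "body": {
  "rows": "0 -1 0 0;0 -1 0 0;0 -1 0 0;0 -1 0 0;0 -1 0 0;0 -1 0 0;0 0 0 0"
}}

```text
t: 57.18
eef_pos: [0.458, -0.077, 0.0497]
tool_rot: [-0.001, 0.706, 0.708, 0.001]
contact_force: [-0.1, 6.8, 0.6]
gripper_width: 0.001
grasp_force: 3.4
```

>>> {"method": "carry_out", "body": {
  "rows": "0 -1 0 0;0 -1 0 0;0 -1 0 0;0 0 0 0"
}}

```text
t: 57.68
eef_pos: [0.458, -0.08, 0.0497]
tool_rot: [-0.001, 0.706, 0.708, 0.001]
contact_force: [-0.6, 5.3, 0.7]
gripper_width: 0.0
grasp_force: 2.5
```

>>> {"method": "carry_out", "body": {
  "rows": "0 -1 0 0;0 0 0 0"
}}

```text
t: 57.92
eef_pos: [0.4579, -0.0836, 0.0497]
tool_rot: [0.0, 0.707, 0.708, -0.0]
contact_force: [0.1, -0.8, -0.7]
gripper_width: 0.001
grasp_force: 0.0
```

Force dropped to zero, so it snapped in. I withdraw and check.

>>> {"method": "carry_out", "body": {
  "rows": "0 8 0 0;0 10 0 0;0 20 0 0;0 0 40 0;0 0 50 0;0 50 30 0;0 50 0 0;0 50 0 0;0 50 0 0;0 0 0 0"
}}

```text
t: 59.18
eef_pos: [0.457, 0.1606, 0.1704]
tool_rot: [-0.001, 0.703, 0.711, 0.001]
contact_force: [-0.6, -1.0, -0.1]
gripper_width: -0.005
grasp_force: 0.0
```

```bash
python3 -c "
from h import *
t=rim();s=read_camera('side')
cv2.imwrite('pics/d1.png',np.hstack([cv2.resize(t['img'][180:360,300:580],(450,289),interpolation=2),cv2.resize(s['img'][160:320,300:490],(343,289),interpolation=2)]))"
```

```text
rim [ 0.38542407 -0.24958348  0.097     ] [ 0.52630268 -0.09623992  0.097     ] eef [0.45728043 0.15769869 0.16985411] [-0.51209715 -0.28679108 -0.51021342]
```

View pics/d1.png

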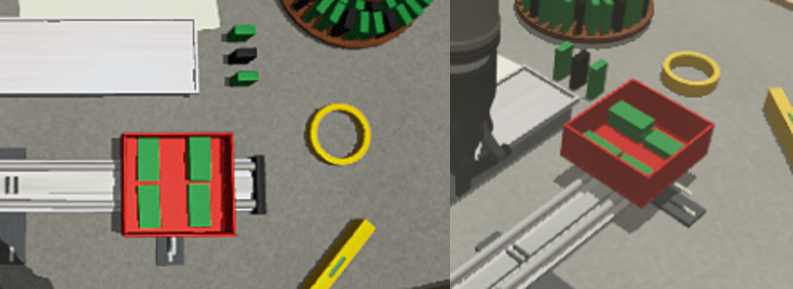

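The pointer meets the delivery line at about (172,245) in the crop. All five dominoes are in the bin, the standing row is upright, and the robot is clear.

```bash
python3 -c "
from station import *
print(hand_in())"
```

```text
the job is handed in; nothing more can be done
None
```

I handed the job in: the last pictures show the carrier seated at the delivery station with all five dominoes in the bin, the standing row upright and the robot clear, but the hand-in returned no verdict.

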